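# Close the specimen case and clip its lid with the snap hook

## Robot

A 7-joint arm with a two-finger parallel gripper is mounted at the origin on the work surface. World frame = base frame: x ahead of the robot, y to its left, z up, the work surface at z = 0. Lengths are in m, angles in degrees, forces in N, time in s.
With the tool pointing down it reaches from about 0.425 to 0.875 m from the base axis. Payload 4.7 kg.
Tool frame: the origin (TCP) lies at the centre of the arm's flange, where the gripper is bolted on; the fingertips stand 182 mm ahead of it and the grasp point (between the pads) lies 164 mm ahead of it; z points along the fingers, y is the line along which they close (so a half turn about z gives the same grasp; the last joint's range is limited). The gripper opens to 87 mm and grips with 3 to 60 N. Pads are 19 mm wide; open, the fingers measure 117 mm over their backs; the gripper's body (75 mm by 190 mm) begins 51 mm behind the grasp point.
Start: joints at [77.412, 18.392, -4.016, 83.108, 1.295, 78.541, -3.26], TCP at [0.151, -0.632, 0.405] pointing down, gripper open.
Joint ranges: [-163.93, 163.93], [-17.29, 119.83], [-79.2, 71.16], [3.27, 140.29], [-89.18, 269.18], [5.43, 117.66], [-154.24, 154.24]. Speed limits (degrees/s): [147.25, 147.25, 180, 180, 180, 180, 180].

## Interface

Orientations are given as [roll, pitch, yaw] about the fixed x, y, z axes, in that order (R = Rz(yaw) Ry(pitch) Rx(roll)).
In Python, from cell import env gives the robot as it stands. The module is installed in compiled form; this text tells all that it offers.
- The arm moves only by the tool step_arm, never from a script. Its argument "steps" is one flat list of numbers, 5 for each row, row after row: the opening, from 0 (shut) to 1 (fully open), then the shift along the tool's x, y, z in mm, then the turn about the tool's z in degrees. In form: [grip, dx, dy, dz, roll, grip, dx, dy, dz, roll, ...]. A call has 1 to 12 rows; each row shifts and turns the commanded pose from where the row before left it, along the tool's axes as they then stand; what a row does not reach is not made up. A row lasts 1/8 s, in which the tool goes at most 62.5 mm and 10.7 degrees, less where a joint would pass 70% of its speed; a pose out of reach is approached as far as the arm can. A call with a gripper value outside its range is refused whole. The fingers move at their own pace and stop on an object; "grip_force" is the grip in N (left out, the last holds). Time passes only in rows, so rows that do not move let the fingers close. It gives the time, the measured TCP pose, the force, the opening and the grip force at its end, in the units of the state.
- env.get_obs(): the state, without advancing time (a new reading comes with each control period).
- env.read_camera(name): name is "scene" or "top" or "wrist"; returns a dict with "image" (384x512x3 uint8, red, green, blue), "camera_matrix" (3x3 intrinsics, pixels), "R" (3x3) and "t" (3): a world point X has camera coordinates R X + t. Camera axes: x right, y down, z forward; pixel columns grow to the right and rows downward; lengths in m; the calibration is good to about 2 mm. A picture is of the moment at which its call begins. There is no depth.
- env.sign_off(): hands the job in; it is judged then, once.
The state is a dict: "time_s": time; "qpos": joint angles; "joint_velocities": joint speeds; "effort": joint torques, N m; "tool_pos": TCP position; "tool_rot": TCP orientation; "force": force on the tool from outside, world axes, zero at the start; "wrist_torque": the same for the moment, N m; "grip_width": finger opening in m; "grasp_force": force on a finger pad.
Only numpy, scipy, OpenCV 4.12 (cv2) and the standard library are available. Lean on these libraries where they do the work, as an engineer would, in place of code of your own. Each camera call takes 0.05 s, during which the arm holds its last target. There are 200 camera calls.

## Task

Close the lid of the specimen transport case so that the steel staple comes up through the slot in its lip, then pick up the snap hook and secure the lid with it: push the hook's sprung gate open against one upright of the staple until that upright is inside the hook and the gate has snapped shut behind it, then tug the hook against the staple with about 10 newtons for half a second to check that it holds. Work by feel and gently, never forcing the hook against the staple, and let go of the hook lying flat on the lid. Leave the foam rack, the bottle and the blue cap where they are.

Things in the scene. Friction and masses are not known exactly. Their poses are not given: they have to be found in the camera images.
- case: Grey specimen case fixed to the bench: 236 mm deep (its x), 260 wide (its y), 100 high with the lid shut. Origin on the bench under the box; x points away from the front, z up. Front edge of flange and lid lip at x = -136 mm; hinge line along y at x = +100 mm, 92 mm up. The blue lid is a flat plate; shut, its top is 100 mm above the bench.
- lid (a joint): Angle of the lid in rad: 0 shut, growing as its front edge rises. It is stiff and stays where it is left; about 1 to 4 N down on it moves it, and it stops dead at 0.
- lid_press (a point): A point on the lid's upper face, midway across, 190 mm from the hinge line: a good place to push the lid down. Its z axis is the lid's upward normal.
- staple: Mounting plate of the steel staple, on the case's front flange; origin at the plate's middle but level with the shut lid's top, 20 mm behind the lid's front edge, axes as the case. The staple stands up through the lid's slot (22 x 68 mm): an upside-down U of 8 mm rod, uprights 46 mm apart in y between centres, 32 mm high above the lid, opening 38 mm wide, 24 mm high.
- staple_left (a point): Where the staple's +y upright (robot's left) would stand if the staple were centred and square, 6 mm above the shut lid's top. It is bolted firm, but in a slotted hole: in truth off by up to 5 mm along the case's y and turned by up to 0.18 rad (4 mm in x at the upright), so find it by feel. The bolt is light: over 18 N from the hook is too much.
- staple_right (a point): The same for the other upright, at -y.
- hook_grip (a point): Steel snap hook lying flat, 122 mm long, 41 wide, 12 thick; x runs along it to the bow, z up, gate on the +y side. This point is the middle of its shank, a flat-sided block 36 mm long (x), 14 wide (y), 12 high: grip it there across y. A round eye is at the -x end (to x = -44 mm).
- hook_bow (a point): Where an upright sits once hooked in: in hook_grip's axes at x = 63, y = -3 mm, same height. The bow is 10 mm bar: inner end face at x = 69 mm, outer at x = 79 mm, spine's inner face at y = -14, outer at y = -24 mm. With the gate shut an upright's centre inside can be at x = 30 to 65 mm, y = -10 to 5 mm.
- hook_nose (a point): Rounded tip of the nose, at x = 60, y = 12 mm in hook_grip's axes. The gate, a 6 mm brass bar, lies along y = 12 mm from its pivot at x = 21 to its tip at x = 58 mm. An upright meeting the gate with its centre at x = 48 to 55 mm goes in; farther on it strikes the nose.
- gate (a joint): Gate angle in rad, 0 shut, spring-shut, stop at 0.68 inward; 3 to 6 N at the upright opens it. A snug hook: pushed straight in, the upright jams against the stopped gate or the spine at about y = -7 mm. Once it is in to about y = -1 to -6 mm, draw the hook back (along its -x) towards the bow's end: only close to it does the gate slip past the upright and snap shut.
- rack_mid (a point): White foam tube rack 110 x 110 x 28 mm with one green cap; this point is its centre. A bystander.
- bottle_mid (a point): Glass bottle with blue cap, 72 mm in diameter, 160 mm tall; this point is half-way up. A bystander.
- cap_mid (a point): Loose blue screw cap 42 mm in diameter, 22 mm high; this point is its centre. A bystander.

How it is judged (in metres and radians):
On the way, in this order (a step that is already met when the one before it is completed fails the run):
1. the lid is shut (value of joint lid below 0.03 rad), for 0.2 s.
2. the gate is pushed open against the staple (value of joint gate above 0.25 rad and contact force between hook and staple above 0.5 N), for 0.05 s.
3. the shut hook, with an upright inside, is tugged against the staple (value of joint gate below 0.05 rad and ((x of staple_left in the frame of hook_grip between 0.022 and 0.073 m and y of staple_left in the frame of hook_grip between -0.018 and 0.012 m and z of staple_left in the frame of hook_grip between -0.01 and 0.01 m) or (x of staple_right in the frame of hook_grip between 0.022 and 0.073 m and y of staple_right in the frame of hook_grip between -0.018 and 0.012 m and z of staple_right in the frame of hook_grip between -0.01 and 0.01 m)) and contact force between hook and staple above 7 N), for 0.2 s.
At the end, for the whole second after the job is handed in: After a tug of more than 7 and never more than 18 N: the lid is shut (within 0.03 rad), one upright of the staple is inside the hook's bow with the gate shut behind it (gate within 0.05 rad of shut), and the hook lies flat on the lid (within 0.2 rad), let go and at rest (value of joint lid below 0.03 rad and value of joint gate below 0.05 rad and ((x of staple_left in the frame of hook_grip between 0.022 and 0.073 m and y of staple_left in the frame of hook_grip between -0.018 and 0.012 m and z of staple_left in the frame of hook_grip between -0.01 and 0.01 m) or (x of staple_right in the frame of hook_grip between 0.022 and 0.073 m and y of staple_right in the frame of hook_grip between -0.018 and 0.012 m and z of staple_right in the frame of hook_grip between -0.01 and 0.01 m)) and angle between hook_grip's own z axis and vertical below 0.2 rad and linear speed of hook below 0.02 m/s and velocity of joint gate below 0.2 rad/s); the robot touches nothing.
It fails at once if the hook was forced against the staple (over 18 N) (contact force between hook and staple above 18 N).
It fails at once if the foam rack was shifted by more than 20 mm (distance of rack_mid from where it was at the start of the episode above 0.02 m).
It fails at once if the bottle was shifted by more than 20 mm or knocked over (distance of bottle_mid from where it was at the start of the episode above 0.02 m or angle between bottle_mid's own z axis and vertical above 0.3 rad).
It fails at once if the blue cap was shifted by more than 20 mm (distance of cap_mid from where it was at the start of the episode above 0.02 m).
It also fails if it takes over 72 s, if anything falls off the work surface, if the arm or the gripper's body presses on something with over 40 N, if the wrist force passes 120 N, or if a joint passes its speed limit or range.

## Working session

There is one attempt and no reset: what is moved stays moved. The work goes in short steps, Python scripts to look and compute and a tool call to move; the robot and the scene stay as the last step left them, time stands still between calls to the robot, and variables do not carry over. Pictures are saved under pics/ and viewed, at most 10 in all, crops included, and the job is handed in when it is done.

Besides the shell and the picture viewer there is one more tool, called after ">>>" in YAML: its name, and indented under it one key for each argument. step_arm: Moves the arm, as the interface text tells. Its arguments: {"type":"object","properties":{"steps":{"type":"array","items":{"type":"number"}},"grip_force":{"type":"number"}},"required":["steps"]}

```bash
mkdir -p pics; cat > h.py <<'E'
import numpy as np, cv2
from cell import env
def cam(n):
    c=env.read_camera(n); return c['image'],np.array(c['camera_matrix']),np.array(c['R']),np.array(c['t'])
def ray(c,u,v):
    _,K,R,t=c; d=R.T@np.linalg.inv(K)@np.array([u,v,1.]); return -R.T@t,d
def onz(c,u,v,z):
    o,d=ray(c,u,v); return o+d*(z-o[2])/d[2]
def tri(c1,p1,c2,p2):
    o1,d1=ray(c1,*p1);o2,d2=ray(c2,*p2);d1/=np.linalg.norm(d1);d2/=np.linalg.norm(d2)
    s=np.linalg.lstsq(np.c_[d1,-d2],o2-o1,rcond=None)[0]
    a=o1+s[0]*d1;b=o2+s[1]*d2; return (a+b)/2,np.linalg.norm(a-b)
def proj(c,X):
    _,K,R,t=c; p=K@(R@np.asarray(X)+t); return p[:2]/p[2]
def st():
    o=env.get_obs(); return {k:np.round(o[k],4).tolist() for k in ('time_s','tool_pos','tool_rot','force','grip_width','grasp_force','qpos')}
E
python3 - <<'E'
from h import *
import pickle
cs={n:cam(n) for n in('scene','top','wrist')}
pickle.dump(cs,open('c0.pkl','wb'))
for n,c in cs.items():
    print(n,(-c[2].T@c[3]).round(3)); 
a=np.hstack([cs['scene'][0],cs['top'][0]])
cv2.imwrite('pics/s0.png',cs['scene'][0][...,::-1]);cv2.imwrite('pics/t0.png',cs['top'][0][...,::-1])
print(st())
E
```

```text
scene [1.497 0.032 0.662]
top [0.444 0.017 1.252]
wrist [ 0.222 -0.615  0.385]
{'time_s': 0.15, 'tool_pos': [0.1505, -0.6322, 0.4039], 'tool_rot': [-179.9175, 0.003, 13.3974], 'force': [-0.1254, -0.0732, 0.5822], 'grip_width': 0.087, 'grasp_force': 0.0, 'qpos': [77.4132, 18.4282, -4.0162, 83.1586, 1.2931, 78.5408, -3.259]}
```

View pics/s0.png

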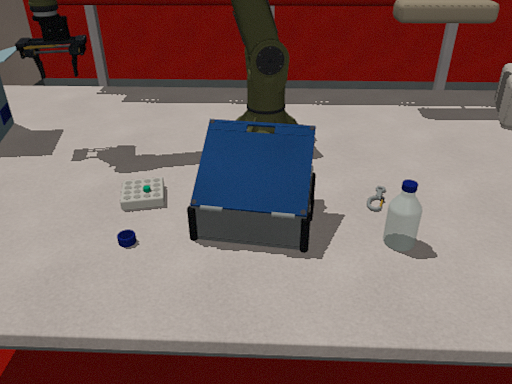

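View pics/t0.png

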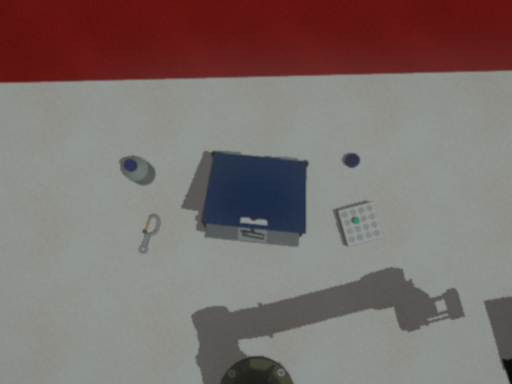

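The scene view shows the lid half open at about (255,165), the hook at (378,197) beside the bottle at (403,215), and the rack and cap on the left. The top view shows the hook at (149,233) with its bow pointing away from the robot, and the case at (255,195). Next I'll take an enlarged crop to pick pixels.

```bash
python3 - <<'E'
from h import *
import pickle
cs=pickle.load(open('c0.pkl','rb'))
t=cs['top'][0];s=cs['scene'][0]
r=lambda im,x,y,w,h,k:cv2.resize(im[y:y+h,x:x+w],None,fx=k,fy=k,interpolation=cv2.INTER_CUBIC)
A=r(t,196,145,120,100,4) #480x400
B=r(t,130,205,40,50,8)[:400] #320x400
C=r(s,185,115,140,49,4)  # 560x196
D=r(s,360,180,40,32,6)[:196] 
D=cv2.copyMakeBorder(D,0,max(0,196-D.shape[0]),0,0,0)
out=np.vstack([np.hstack([A,B]),np.hstack([C,D])[:, :800]])
print(out.shape);cv2.imwrite('pics/crop1.png',out[...,::-1])
# hook mask in top: bluish-grey darker than the bench
for n,(x,y,w,h) in {'top':(130,205,40,55),'scene':(360,180,27,35)}.items():
    im=cs[n][0][y:y+h,x:x+w].astype(int); bg=np.median(im.reshape(-1,3),0)
    print(n,bg)
    d=(im[...,2]-im[...,0])-(bg[2]-bg[0]); m=((d>8)).astype(np.uint8)
    k,l,stt,ce=cv2.connectedComponentsWithStats(m); i=1+np.argmax(stt[1:,4]); 
    print(n,stt[i]+np.array([x,y,0,0,0]),ce[i]+[x,y])
    ys,xs=np.where(l==i); 
    if n=='top':
        P=np.array([onz(cs[n],a+x,b+y,0.012)[:2] for a,b in zip(xs,ys)]); c=P.mean(0); u,_,vt=np.linalg.svd(P-c); print(c,vt, ((P-c)@vt.T).min(0),((P-c)@vt.T).max(0))
for p in[(213,153),(307,160)]: print('hinge',onz(cs['top'],*p,0.1))
E
```

```text
(596, 800, 3)
top [143. 144. 139.]
top [146 236   2   3   3] [146.33333333 237.        ]
[0.45939841 0.31370898] [[-0.88095992 -0.47319089]
 [ 0.47319089 -0.88095992]] [-0.00307263 -0.00085435] [0.00355681 0.00052077]
scene [175. 166. 159.]
scene [367 186  19  26 205] [375.92682927 198.22926829]
hinge [0.6879864  0.10698217 0.1       ]
hinge [ 0.66193063 -0.15548702  0.1       ]
```

View pics/crop1.png

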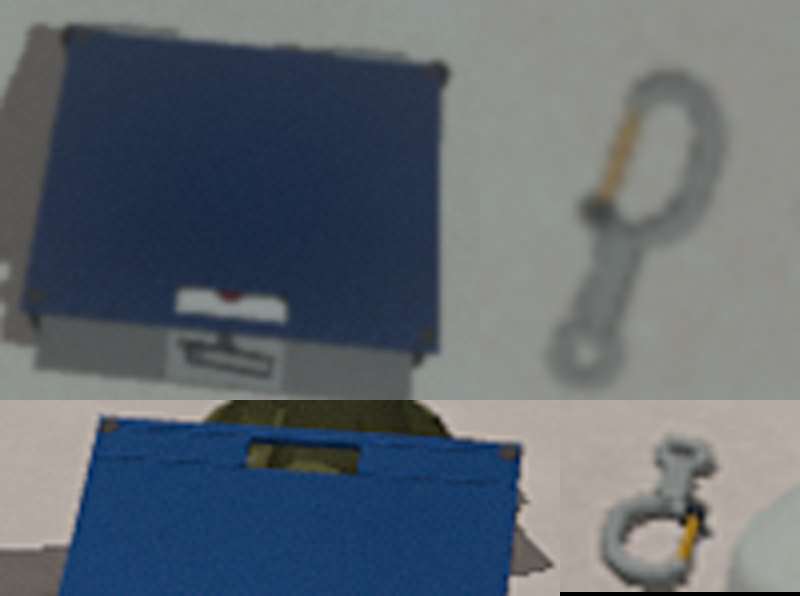

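The crop shows the hook with its eye at top-pixel (147,249), its bow at (159,215) and the brass gate on its left side. The lid's front corners are at (203.5,223) and (305.5,232.5) in the top view, and at (315,125) and (209.5,119.5) in the scene view.

```bash
cat >> h.py <<'E'
from scipy.spatial.transform import Rotation as Ro
def go(target,yaw=None,pose=None):
    """tool-frame shift (mm) and turn (deg) to reach world TCP target / yaw from measured pose"""
    o=env.get_obs(); p=np.array(o['tool_pos']); R=Ro.from_euler('xyz',o['tool_rot'],degrees=True)
    d=R.inv().apply(np.array(target)-p)*1000
    r=0 if yaw is None else -((yaw-o['tool_rot'][2]+180)%360-180)
    return d.round(1),round(r,1)
E
python3 - <<'E'
from h import *
import pickle
cs=pickle.load(open('c0.pkl','rb'));T,S=cs['top'],cs['scene']
for n,a,b in[('frontL',(203.5,223),(315,125)),('frontR',(305.5,232.5),(209.5,119.5))]:print(n,*tri(T,a,S,b))
B=lambda u,v:(130+(u-480)/8,205+v/8)
D=lambda u,v:(360+(u-560)/6,180+(v-400)/6)
for n,a,b in[('eye',B(585,352),D(683,457)),('pivot',B(598,207),D(690,512)),('bowtip',B(690,80),D(648,585-5))]:
  print(n,*tri(T,a,S,b),'onz',onz(T,*a,0.006))
for n,p in[('bottlecap',(130,165)),('rack',(360,224)),('cap',(351,160))]: print(n,onz(T,*p,.02))
h=np.array([[.688,.107],[.662,-.1555]]);print('hingemid',h.mean(0))
A=lambda u,v:(196+u/4,145+v/4)
for p in[(35,368),(410,398)]:print('flange',onz(T,*A(*p),.08))
print('stapletop?',onz(T,*A(183,342),.13),onz(T,*A(272,362),.13))
print(go([.48,-.01,.405],-5.7))
E
```

```text
frontL [0.48797681 0.12640286 0.21817767] 0.00544001029136807
frontR [ 0.45874605 -0.1274884   0.2164595 ] 0.0008063339965248674
eye [0.42442787 0.32550989 0.00207428] 0.00018147177499773298 onz [0.42447767 0.32445031 0.006     ]
pivot [0.47752385 0.31888282 0.00664411] 0.001719353999983452 onz [0.47764807 0.31991759 0.006     ]
bowtip [0.52456391 0.28945533 0.0016023 ] 0.0051343912162374545 onz [0.5239567  0.28589891 0.006     ]
bottlecap [0.67427655 0.36153135 0.02      ]
rack [ 0.48268424 -0.31547789  0.02      ]
cap [ 0.67401346 -0.29898839  0.02      ]
hingemid [ 0.675   -0.02425]
flange [0.4547522  0.13481863 0.08      ]
flange [ 0.42798376 -0.1253714   0.08      ]
stapletop? [0.46923725 0.03082532 0.13      ] [ 0.45458225 -0.02820359  0.13      ]
(array([ 4.647e+02, -5.289e+02, -3.000e-01]), np.float64(19.1))
```

>>> step_arm:
  steps: [0,40.5,-43.9,-4,0,0,40.5,-43.9,-4,0,0,40.5,-43.9,-4,0,0,40.5,-43.9,-4,0,0,40.5,-43.9,-4,0,0,40.5,-43.9,-4,0,0,40.5,-43.9,-4,0,0,40.5,-43.9,-4,0,0,40.5,-43.9,0,0,0,40.5,-43.9,0,0,0,40.5,-43.9,0,0,0,40.5,-43.9,0,0]

```text
time_s: 1.65
tool_pos: [0.5017, -0.0055, 0.4368]
tool_rot: [179.9, -0.0, 13.4]
force: [1.3, -1.9, 0.0]
grip_width: 0.0004
grasp_force: 0.0
```

>>> step_arm:
  steps: [0,0,0,0,-10,0,0,0,0,-10,0,0,0,0,-10,0,0,0,0,-10,0,0,0,0,-10,0,0,0,0,-10,0,0,0,0,-10,0,0,0,0,0]

```text
time_s: 2.65
tool_pos: [0.5012, -0.0072, 0.4365]
tool_rot: [-180.0, 0.0, 83.3]
force: [0.4, 0.4, -0.4]
grip_width: 0.0007
grasp_force: 0.0
```

>>> step_arm:
  steps: [0,0,0,15,0,0,0,0,15,0,0,0,0,12,0,0,0,0,12,0,0,0,0,12,0,0,0,0,12,0,0,0,0,12,0,0,0,0,12,0,0,0,0,12,0,0,0,0,12,0,0,0,0,12,0,0,0,0,5,0]

```text
time_s: 4.15
tool_pos: [0.5011, -0.0073, 0.2927]
tool_rot: [-179.9, -0.0, 83.4]
force: [-1.2, -0.2, 1.2]
grip_width: 0.0006
grasp_force: 0.5
```

>>> step_arm:
  steps: [0,0,0,4,0,0,0,0,3,0,0,0,0,2,0,0,0,0,1,0]

```text
time_s: 4.65
tool_pos: [0.5013, -0.0072, 0.2838]
tool_rot: [180.0, 0.0, 83.4]
force: [0.2, -0.1, 0.9]
grip_width: 0.0004
grasp_force: 0.5
```

>>> step_arm:
  steps: [0,0,0,1,0,0,0,0,1,0,0,0,0,1,0,0,0,0,0,0,0,0,0,0,0]

```text
time_s: 5.28
tool_pos: [0.5015, -0.007, 0.2825]
tool_rot: [-180.0, 0.1, 83.4]
force: [-6.6, -0.3, 14.4]
grip_width: 0.0005
grasp_force: 7.1
```

>>> step_arm:
  steps: [0.5,0,0,-20,0,0.5,0,0,-40,0,0.5,0,0,-40,0,0.5,0,0,0,0]

```text
time_s: 5.78
tool_pos: [0.5025, -0.007, 0.3839]
tool_rot: [179.6, 0.0, 83.4]
force: [0.4, -0.7, -0.3]
grip_width: 0.0324
grasp_force: 0.0
```

```bash
python3 - <<'E'
from h import *
import pickle
cs={n:cam(n) for n in('scene','top','wrist')}
pickle.dump(cs,open('c1.pkl','wb'))
w=cs['wrist'];print(w[1],(-w[2].T@w[3]).round(3),w[2].round(3),st())
print(proj(w,[.46,-.003,.1]),proj(w,[.462,.02,.13]))
cv2.imwrite('pics/w1.png',w[0][...,::-1])
E
```

```text
[[307.39719814   0.         255.33910889]
 [  0.         307.39719814 193.94821255]
 [  0.           0.           1.        ]] [0.51  0.066 0.362] [[ 0.993 -0.115  0.001]
 [-0.111 -0.956  0.271]
 [-0.03  -0.27  -0.962]] {'time_s': 5.925, 'tool_pos': [0.501, -0.0074, 0.3799], 'tool_rot': [-179.9438, 0.0176, 83.3852], 'force': [0.8984, -0.8674, -0.565], 'grip_width': 0.0406, 'grasp_force': 0.0, 'qpos': [42.9662, 3.6178, -46.321, 104.4548, 2.7414, 73.1217, -10.7117]}
[208.35615    194.94049581] [200.57208793 176.82523247]
```

View pics/w1.png

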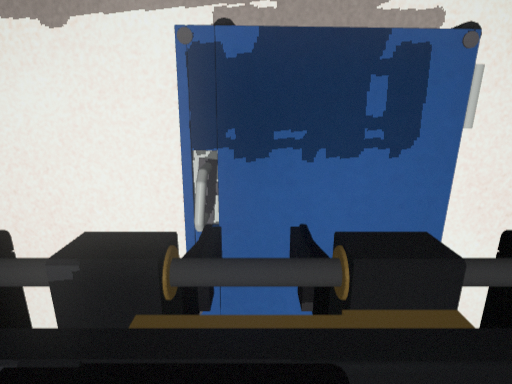

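The wrist view shows the lid shut with the staple standing through its slot, its bar running from about (207,160) to (199,228). Next I'll move above the hook.

>>> step_arm:
  steps: [0.5,46.3,-18.6,0,0,0.5,46.3,-18.6,0,0,0.5,46.3,-18.6,0,0,0.5,46.3,-18.6,0,0,0.5,46.3,-18.6,0,0,0.5,46.3,-18.6,0,0,0.5,46.3,-18.6,0,0,0.5,0,0,0,0]

```text
time_s: 6.92
tool_pos: [0.4063, 0.3334, 0.3796]
tool_rot: [-179.8, -0.1, 83.9]
force: [-0.4, -0.0, -0.5]
grip_width: 0.0436
grasp_force: 0.0
```

>>> step_arm:
  steps: [0.5,0,0,0,10.1,0.5,0,0,0,10.1,0.5,0,0,0,10.1,0.5,0,0,0,10.1,0.5,0,0,0,10.1,0.5,0,0,0,10.1,0.5,0,0,0,10.1,0.5,0,0,0,10.1,0.5,0,0,0,10.1,0.5,0,0,0,10.1,0.5,0,0,0,0]

```text
time_s: 8.3
tool_pos: [0.4095, 0.3285, 0.3797]
tool_rot: [179.9, 0.0, -17.7]
force: [-0.9, 0.2, -0.2]
grip_width: 0.0435
grasp_force: 0.0
```

```bash
python3 - <<'E'
from h import *
import pickle
w=cam('wrist')
pickle.dump(w,open('c2.pkl','wb'))
print(st(),(-w[2].T@w[3]).round(3))
print(proj(w,[.457,.3145,.012]),proj(w,[.4245,.325,.012]),proj(w,[.524,.287,.012]))
cv2.imwrite('pics/w2.png',w[0][...,::-1])
c1=pickle.load(open('c1.pkl','rb'))['wrist']
for p in[(177,27),(479,28)]:print('lid corner',onz(c1,*p,.1))
E
```

```text
{'time_s': 8.35, 'tool_pos': [0.4094, 0.3288, 0.3799], 'tool_rot': [179.9126, 0.0358, -17.682], 'force': [-0.2878, -0.3276, -0.6278], 'grip_width': 0.0436, 'grasp_force': 0.0, 'qpos': [4.1504, 7.9351, -49.153, 101.3411, 6.2575, 73.6373, -154.1908]} [0.48  0.306 0.361]
[253.86959786 130.15146012] [253.77754774 160.59601909] [259.39073009  60.05690434]
lid corner [0.45704618 0.1320838  0.1       ]
lid corner [0.68717591 0.10479753 0.1       ]
```

View pics/w2.png

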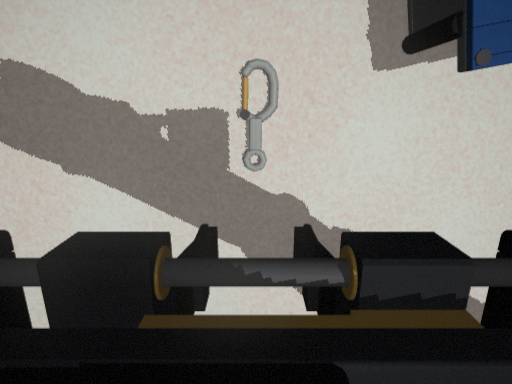

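The wrist view shows the hook at columns 243–278 and rows 58–171, with its eye at (254,159) and its shank at about (255,135), as predicted. Joint 7 is near its limit but moves away from it on the approach.

```bash
python3 - <<'E'
from h import *
import pickle
w=pickle.load(open('c2.pkl','rb')); im=w[0].astype(int)
sub=im[50:180,236:290]; m=((sub[...,0]-sub[...,2])<3)&(sub.sum(2)<560)
m=m.astype(np.uint8);k,l,s,c=cv2.connectedComponentsWithStats(m);i=1+np.argmax(s[1:,4]);print(s[i]+[236,50,0,0,0])
L=[]
for r in range(122,148,2):
    xs=np.where(l[r-50]==i)[0]+236; L.append(((xs.min()+xs.max())/2,r)); print(r,xs.min(),xs.max(),end='; ')
L=np.array(L)
P=np.array([onz(w,u,v,.012)[:2] for u,v in L]); d=np.polyfit(P[:,0],P[:,1],1);print('\nyaw',np.degrees(np.arctan(d[0])))
ys,xs=np.where(l==i);
top=onz(w,xs[ys.argmin()]+236,ys.min()+50,.008);bot=onz(w,254.5,ys.max()+50.5,.006);print('bow end',top,'eye end',bot,np.linalg.norm((top-bot)[:2]))
a=np.arctan(d[0]);e=np.array([np.cos(a),np.sin(a)])
g=(P.mean(0)+e*(((top[:2]-79e-3*e)+(bot[:2]+44e-3*e))/2-P.mean(0)).dot(e));print('grip',g)
# height check: two views, eye centre (scene c0 pixel vs wrist)
S=pickle.load(open('c0.pkl','rb'))['scene'];print('eye',tri(w,(254.5,159.5),S,(380.5,189.5)))
print(go([*g,.170+.01],np.degrees(a)))
E
```

```text
[ 240   60   38  111 1352]
122 250 261; 124 250 260; 126 250 261; 128 250 261; 130 250 260; 132 250 260; 134 250 260; 136 250 260; 138 251 260; 140 250 259; 142 249 260; 144 249 260; 146 250 260; 
yaw -19.479730483229364
bow end [0.52693579 0.29423791 0.008     ] eye end [0.41213397 0.32808447 0.006     ] 0.11968728462503049
grip [0.45221434 0.31467242]
eye (array([0.42405731, 0.3249968 , 0.00196336]), np.float64(0.0013598314025225283))
(array([4.520e+01, 1.000e-01, 1.998e+02]), np.float64(1.8))
```

>>> step_arm:
  steps: [0.5,22.5,0,0,0,0.5,22.5,0,0,0.8,0.5,0,0,45,0.5,0.5,0,0,45,0.5,0.5,0,0,45,0,0.5,0,0,30,0,0.5,0,0,15,0,0.5,0,0,8,0,0.5,0,0,4,0,0.5,0,0,0,0]

```text
time_s: 9.6
tool_pos: [0.4526, 0.3162, 0.1894]
tool_rot: [-179.9, -0.0, -19.4]
force: [-0.6, -0.2, 0.8]
grip_width: 0.0434
grasp_force: 0.0
```

```bash
python3 - <<'E'
from h import *
print(st(),go([.4522,.3147,.1845],-19.5))
E
```

```text
{'time_s': 9.6, 'tool_pos': [0.4526, 0.3162, 0.1894], 'tool_rot': [-179.948, -0.0418, -19.4185], 'force': [-0.6242, -0.1564, 0.7938], 'grip_width': 0.0434, 'grasp_force': 0.0, 'qpos': [-19.6805, 19.9067, -20.66, 109.0852, 8.7259, 52.4526, -153.9562]} (array([0.1, 1.5, 4.9]), np.float64(0.1))
```

>>> step_arm:
  steps: [0.5,0,1.5,4.5,0,0,0,0,0,0,0,0,0,0,0,0,0,0,0,0,0,0,0,0,0,0,0,0,0,0]
  grip_force: 40

```text
time_s: 10.35
tool_pos: [0.4517, 0.3147, 0.1843]
tool_rot: [-180.0, -0.0, -19.4]
force: [-0.5, 0.0, 0.2]
grip_width: 0.0139
grasp_force: 40.0
```

>>> step_arm:
  steps: [0,0,0,-20,0,0,0,0,-45,0,0,0,0,-50,0,0,0,0,-50,0,0,0,0,-50,0,0,30.1,45,0,0,0,30.1,45,0,0,0,30.1,45,0,0,0,30.1,45,0,0,0,30.1,45,0,0,0,0,0,0,-10,0,0,0,0,-10]

```text
time_s: 11.85
tool_pos: [0.5187, 0.0514, 0.3986]
tool_rot: [-180.0, 0.1, 0.8]
force: [-0.4, 0.6, -1.7]
grip_width: 0.0133
grasp_force: 40.0
```

>>> step_arm:
  steps: [0,0,0,0,-10,0,0,0,0,-10,0,0,0,0,-10,0,0,0,0,-10,0,0,0,0,-10,0,0,0,0,-10,0,0,0,0,-10,0,0,0,0,-10,0,0,0,0,-10,0,0,0,0,-10,0,0,0,0,-10,0,0,0,0,-10]

```text
time_s: 13.35
tool_pos: [0.5186, 0.0524, 0.3987]
tool_rot: [-179.9, -0.0, 120.9]
force: [0.4, 0.4, -0.5]
grip_width: 0.0135
grasp_force: 40.0
```

>>> step_arm:
  steps: [0,0,0,0,-10,0,0,0,0,-10,0,0,0,0,-10,0,0,0,0,-10,0,0,0,0,-10,0,0,0,0,-3,0,0,0,0,0]

```text
time_s: 14.22
tool_pos: [0.5186, 0.0524, 0.3988]
tool_rot: [-180.0, -0.0, 173.6]
force: [0.3, -0.3, -1.0]
grip_width: 0.0138
grasp_force: 40.0
```

```bash
python3 - <<'E'
from h import *
import pickle
cs={n:cam(n) for n in('wrist','scene')}
pickle.dump(cs,open('c3.pkl','wb'));w=cs['wrist']
print(st(),(-w[2].T@w[3]).round(3))
print(proj(w,[.464,.0233,.132]),proj(w,[.464,.0233,.1]))
cv2.imwrite('pics/w3.png',w[0][...,::-1])
E
```

```text
{'time_s': 14.325, 'tool_pos': [0.5187, 0.0524, 0.3989], 'tool_rot': [-179.9872, -0.0312, 173.539], 'force': [0.6297, 0.0055, -1.2119], 'grip_width': 0.0136, 'grasp_force': 39.9843, 'qpos': [4.6305, 3.5491, -13.8444, 101.3269, 0.8817, 75.2621, 74.1258]} [0.445 0.061 0.38 ]
[211.26082491 138.02002195] [216.19665376 134.61430332]
```

View pics/w3.png

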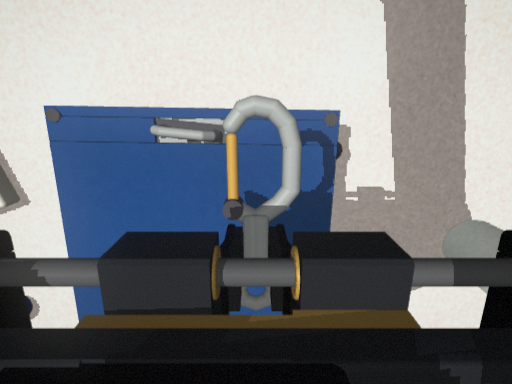

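The wrist view shows the held hook with its bow end at (258,97) and the gate along column 233. The staple bar runs from (155,130) to about (220,136), with its left end partly behind the hook's nose. I'll move the hook aside and measure closer.

>>> step_arm:
  steps: [0,0,10,20,0,0,0,10,20,0,0,0,0,0,0]

```text
time_s: 14.7
tool_pos: [0.5203, 0.073, 0.3577]
tool_rot: [-180.0, -0.2, 173.7]
force: [0.8, -0.9, -1.3]
grip_width: 0.0135
grasp_force: 40.0
```

```bash
python3 - <<'E'
from h import *
import pickle
w=cam('wrist'); pickle.dump(w,open('c4.pkl','wb'))
print(st())
u,v=proj(w,[.4615,.0003,.12]).astype(int);print(u,v,w[0].shape)
x0,y0=max(0,u-80),max(0,v-60); c=w[0][y0:y0+100,x0:x0+200];print(x0,y0)
cv2.imwrite('pics/w4.png',cv2.resize(c,None,fx=4,fy=4,interpolation=cv2.INTER_CUBIC)[...,::-1])
E
```

```text
{'time_s': 14.75, 'tool_pos': [0.5209, 0.0723, 0.3589], 'tool_rot': [-179.9677, -0.0781, 173.6121], 'force': [0.257, 0.1126, -2.0534], 'grip_width': 0.0135, 'grasp_force': 39.9844, 'qpos': [3.2685, 5.6781, -14.9084, 103.7939, 1.5515, 70.8086, 71.5299]}
144 143 (384, 512, 3)
64 83
```

View pics/w4.png

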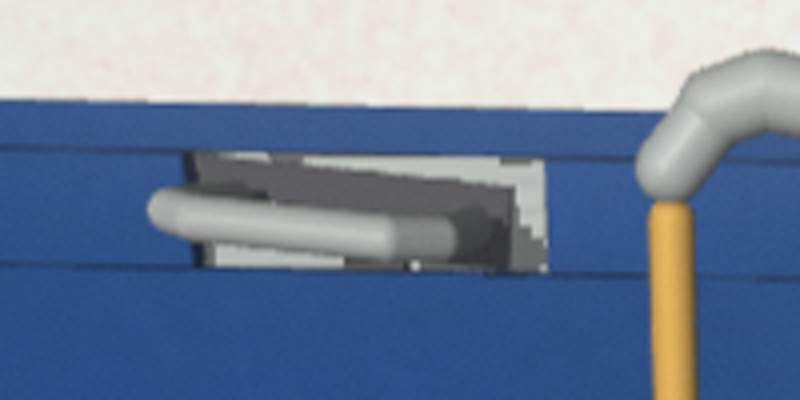

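The close-up shows the bar from (148,210) to about (398,236) in crop pixels, with the left upright dropping to (455,238). The bar is turned about 0.1 rad from the lid edge.

```bash
python3 - <<'E'
from h import *
import pickle
w=pickle.load(open('c4.pkl','rb'))
C=lambda u,v:(64+u/4,83+v/4)
a=onz(w,*C(148,209),.128);p=onz(w,*C(200,214),.128);q=onz(w,*C(380,236),.128)
d=(q-p)[:2];d/=np.linalg.norm(d);print('bar dir',np.degrees(np.arctan2(-d[0],d[1])))
a2=p[:2]+d*((a[:2]-p[:2])@d)
L=a2+d*.050;Rr=a2+d*.004;print('right up',Rr,'left up',L)
e1=onz(w,*C(0,100),.1);e2=onz(w,*C(640,111),.1);g=(e2-e1)[:2];print('front edge dir',np.degrees(np.arctan2(-g[0],g[1])))
print('project left upright top/base',[((np.array(proj(w,[*L,z]))-[64,83])*4).round() for z in(.132,.128,.1,.085)])
# slot corners z=.1
for c in[(190,152),(546,158),(546,273),(195,268)]:print('slot',onz(w,*C(*c),.1)[:2].round(4))
# hook as seen vs kinematics
tcp=np.array([.5209,.0723]);y=np.radians(173.6);ex=np.array([np.cos(y),np.sin(y)]);ey=np.array([-np.sin(y),np.cos(y)])
zh=.3589-.1843+.006
for n,c in[('gate tip',C(671,203)),('gate low',C(674,380)),('bow end',C(775,50))]:
    X=onz(w,*c,zh)[:2]-tcp;print(n,(X@ex).round(4),(X@ey).round(4))
X=L-tcp;print('left up in hook',X@ex,X@ey)
# 2nd view check of the left upright's top in c1
c1=pickle.load(open('c1.pkl','rb'))['wrist'];print('c1 proj',proj(c1,[*L,.128]),proj(c1,[*Rr,.128]))
im=c1[0][140:240,180:230];cv2.imwrite('pics/w5.png',cv2.resize(im,None,fx=6,fy=6,interpolation=cv2.INTER_CUBIC)[...,::-1])
E
```

```text
bar dir -13.306812575265798
right up [ 0.45285503 -0.02053913] left up [0.46344264 0.02422584]
front edge dir -7.28328168136789
project left upright top/base [array([438., 247.]), array([444., 244.]), array([481., 228.]), array([497., 220.])]
slot [ 0.4434 -0.028 ]
slot [0.4519 0.0387]
slot [0.4734 0.0353]
slot [ 0.465  -0.0322]
gate tip 0.0627 0.0114
gate low 0.0398 0.0115
bow end 0.0812 -0.0017
left up in hook 0.05174050617535974 0.054179273239276925
c1 proj [201.96564949 170.74034122] [198.01041573 225.97619794]
```

View pics/w5.png

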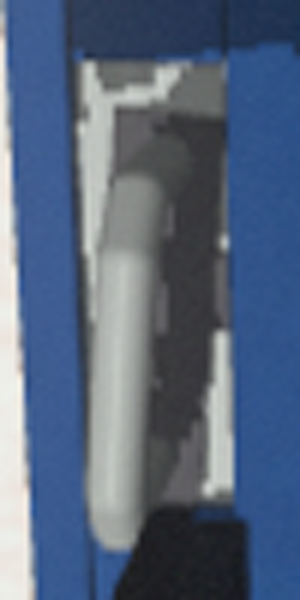

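>>> step_arm:
  steps: [0,-2,0,20,0,0,0,0,20,0,0,0,-5,20,0,0,0,-5,8,0,0,0,-5,3,0,0,0,-5,0,0,0,0,0,0,0]

```text
time_s: 15.62
tool_pos: [0.5211, 0.0516, 0.2891]
tool_rot: [-180.0, 0.1, 173.5]
force: [-0.6, 0.1, -2.3]
grip_width: 0.0133
grasp_force: 40.0
```

```bash
cat >> h.py <<'E'
def rel(L=(.4634,.0242)):
    o=env.get_obs();p=np.array(o['tool_pos']);R=Ro.from_euler('xyz',o['tool_rot'],degrees=True)
    X=R.inv().apply(np.array([*L,p[2]])-p)*1000
    f=R.inv().apply(o['force']); 
    return 't',o['time_s'],'up in hook x,y',X[0].round(1),(-X[1]).round(1),'f hook x,y,z',f[0].round(1),(-f[1]).round(1),(-f[2]).round(1),'z',p[2].round(4),'torque',np.round(o['wrist_torque'],2)
E
python3 -c "
from h import *
print(rel(),st())"
```

```text
('t', 15.625, 'up in hook x,y', np.float64(54.3), np.float64(33.7), 'f hook x,y,z', np.float64(0.7), np.float64(-0.0), np.float64(-2.3), 'z', np.float64(0.2891), 'torque', array([ 0.13, -0.2 , -0.06])) {'time_s': 15.625, 'tool_pos': [0.5211, 0.0516, 0.2891], 'tool_rot': [-179.9979, 0.0813, 173.5362], 'force': [-0.6441, 0.0766, -2.3073], 'grip_width': 0.0133, 'grasp_force': 39.9843, 'qpos': [4.412, 8.9114, -14.0278, 108.7194, 2.4519, 62.5746, 72.9563]}
```

>>> step_arm:
  steps: [0,0,-4,1,0,0,0,-4,1,0,0,0,-3,0,0,0,0,0,0,0]

```text
time_s: 16.12
tool_pos: [0.5196, 0.0409, 0.2862]
tool_rot: [-180.0, -0.0, 173.6]
force: [-0.4, 0.8, -1.8]
grip_width: 0.0132
grasp_force: 40.0
```

>>> step_arm:
  steps: [0,0,-1,0,0,0,0,-1,0,0]

```text
time_s: 16.38
tool_pos: [0.5194, 0.0394, 0.2862]
tool_rot: [-180.0, -0.0, 173.6]
force: [-0.6, 0.2, -1.6]
grip_width: 0.0136
grasp_force: 40.0
```

>>> step_arm:
  steps: [0,0,-1,0,0,0,0,-1,0,0]

```text
time_s: 16.62
tool_pos: [0.5191, 0.0372, 0.2862]
tool_rot: [-180.0, -0.0, 173.6]
force: [0.2, 0.6, -2.2]
grip_width: 0.0134
grasp_force: 40.0
```

```bash
python3 -c "
from h import *
print(rel())"
```

```text
('t', 16.625, 'up in hook x,y', np.float64(53.9), np.float64(19.1), 'f hook x,y,z', np.float64(-0.1), np.float64(-0.7), np.float64(-2.2), 'z', np.float64(0.2862), 'torque', array([ 0.08, -0.22,  0.04]))
```

Now advance in 1 mm feel steps.

>>> step_arm:
  steps: [0,0,-1,0,0,0,0,0,0,0]

```text
time_s: 16.88
tool_pos: [0.519, 0.0362, 0.2862]
tool_rot: [-180.0, 0.0, 173.6]
force: [0.0, 0.8, -1.4]
grip_width: 0.0137
grasp_force: 40.0
```

>>> step_arm:
  steps: [0,0,-1,0,0,0,0,0,0,0]

```text
time_s: 17.12
tool_pos: [0.5189, 0.0352, 0.2862]
tool_rot: [-180.0, -0.0, 173.6]
force: [-0.5, -1.0, -1.7]
grip_width: 0.0134
grasp_force: 40.0
```

>>> step_arm:
  steps: [0,0,-1,0,0,0,0,0,0,0]

```text
time_s: 17.38
tool_pos: [0.5188, 0.0345, 0.2863]
tool_rot: [180.0, 0.0, 173.6]
force: [1.1, 0.7, -1.4]
grip_width: 0.0133
grasp_force: 40.0
```

>>> step_arm:
  steps: [0,0,-1,0,0,0,0,0,0,0]

```text
time_s: 17.62
tool_pos: [0.5188, 0.0339, 0.2863]
tool_rot: [179.9, 0.0, 173.6]
force: [0.7, 3.2, -2.0]
grip_width: 0.0136
grasp_force: 40.0
```

>>> step_arm:
  steps: [0,0,-1,0,0,0,0,0,0,0]

```text
time_s: 17.88
tool_pos: [0.5187, 0.0326, 0.2863]
tool_rot: [180.0, 0.0, 173.6]
force: [1.1, 2.4, -1.2]
grip_width: 0.0133
grasp_force: 40.0
```

>>> step_arm:
  steps: [0,0,-1,0,0,0,0,0,0,0]

```text
time_s: 18.12
tool_pos: [0.5186, 0.0313, 0.2863]
tool_rot: [180.0, 0.0, 173.6]
force: [0.9, 4.1, -0.7]
grip_width: 0.0135
grasp_force: 40.0
```

>>> step_arm:
  steps: [0,0,-1,0,0,0,0,-1,0,0]

```text
time_s: 18.38
tool_pos: [0.5183, 0.0293, 0.2863]
tool_rot: [180.0, 0.0, 173.6]
force: [1.3, 3.4, -1.7]
grip_width: 0.0132
grasp_force: 40.0
```

>>> step_arm:
  steps: [0,0,-1,0,0,0,0,-1,0,0]

```text
time_s: 18.62
tool_pos: [0.518, 0.0273, 0.2862]
tool_rot: [180.0, -0.0, 173.6]
force: [1.0, 3.9, -2.2]
grip_width: 0.0134
grasp_force: 40.1
```

>>> step_arm:
  steps: [0,0,-1,0,0,0,0,-1,0,0]

```text
time_s: 18.88
tool_pos: [0.5177, 0.0254, 0.2862]
tool_rot: [180.0, -0.0, 173.6]
force: [0.3, 3.6, -1.2]
grip_width: 0.0134
grasp_force: 40.1
```

```bash
python3 -c "
from h import *
print(rel())"
```

```text
('t', 18.875, 'up in hook x,y', np.float64(53.8), np.float64(7.2), 'f hook x,y,z', np.float64(0.1), np.float64(-3.7), np.float64(-1.2), 'z', np.float64(0.2862), 'torque', array([ 1.  , -0.31, -0.26]))
```

>>> step_arm:
  steps: [0,0,-1.5,0,0,0,0,-1.5,0,0]

```text
time_s: 19.12
tool_pos: [0.5171, 0.0225, 0.286]
tool_rot: [180.0, -0.1, 173.6]
force: [-0.7, 5.4, -0.6]
grip_width: 0.014
grasp_force: 40.1
```

>>> step_arm:
  steps: [0,0,-1.5,0,0,0,0,-1.5,0,0]

```text
time_s: 19.38
tool_pos: [0.5171, 0.0194, 0.2862]
tool_rot: [180.0, -0.0, 173.6]
force: [-0.2, 4.4, -0.7]
grip_width: 0.0137
grasp_force: 40.1
```

>>> step_arm:
  steps: [0,0,-1.5,0,0,0,0,-1,0,0]

```text
time_s: 19.62
tool_pos: [0.5169, 0.0168, 0.2863]
tool_rot: [-180.0, 0.0, 173.6]
force: [0.7, 5.1, -1.4]
grip_width: 0.0135
grasp_force: 40.1
```

>>> step_arm:
  steps: [0,0,-1,0,0,0,0,-1,0,0]

```text
time_s: 19.88
tool_pos: [0.5167, 0.0149, 0.2863]
tool_rot: [-180.0, 0.0, 173.6]
force: [0.4, 4.7, -0.5]
grip_width: 0.0136
grasp_force: 40.1
```

>>> step_arm:
  steps: [0,0,-1,0,0,0,0,-0.7,0,0]

```text
time_s: 20.12
tool_pos: [0.5165, 0.0132, 0.2863]
tool_rot: [-180.0, 0.0, 173.6]
force: [0.5, 4.2, -1.1]
grip_width: 0.0134
grasp_force: 40.1
```

>>> step_arm:
  steps: [0,-1,0,0,0,0,-1,0,0,0,0,-1,0,0,0]

```text
time_s: 20.5
tool_pos: [0.5195, 0.0127, 0.2862]
tool_rot: [-180.0, 0.0, 173.6]
force: [0.7, 5.3, -1.6]
grip_width: 0.0134
grasp_force: 40.1
```

>>> step_arm:
  steps: [0,-1,0,0,0,0,-1,0,0,0,0,-1,0,0,0]

```text
time_s: 20.88
tool_pos: [0.5228, 0.0122, 0.2864]
tool_rot: [-180.0, 0.1, 173.6]
force: [2.4, 2.3, -2.1]
grip_width: 0.013
grasp_force: 40.0
```

```bash
python3 -c "
from h import *
print(rel())"
```

```text
('t', 20.875, 'up in hook x,y', np.float64(60.4), np.float64(-5.3), 'f hook x,y,z', np.float64(-2.1), np.float64(-2.5), np.float64(-2.1), 'z', np.float64(0.2864), 'torque', array([ 0.71, -0.77, -0.19]))
```

>>> step_arm:
  steps: [0,-1,0,0,0,0,-1,0,0,0]

```text
time_s: 21.12
tool_pos: [0.5245, 0.0117, 0.2864]
tool_rot: [-179.9, 0.0, 173.6]
force: [-0.8, 0.2, -1.4]
grip_width: 0.0134
grasp_force: 40.0
```

>>> step_arm:
  steps: [0,-1,0,0,0,0,-1,0,0,0]

```text
time_s: 21.38
tool_pos: [0.5259, 0.0116, 0.2857]
tool_rot: [-179.9, -0.1, 173.6]
force: [-0.1, -0.2, -1.6]
grip_width: 0.0134
grasp_force: 40.0
```

>>> step_arm:
  steps: [0,-0.5,0,0,0,0,-0.5,0,0,0]

```text
time_s: 21.62
tool_pos: [0.5273, 0.0119, 0.2861]
tool_rot: [-180.0, -0.0, 173.6]
force: [-0.3, 0.7, -1.0]
grip_width: 0.0132
grasp_force: 40.0
```

```bash
python3 -c "
from h import *
print(rel())"
```

```text
('t', 21.625, 'up in hook x,y', np.float64(64.8), np.float64(-5.1), 'f hook x,y,z', np.float64(0.4), np.float64(-0.6), np.float64(-1.0), 'z', np.float64(0.2861), 'torque', array([ 0.05, -0.1 ,  0.05]))
```

The gate force has gone, which suggests it snapped shut. I'll feel for the bow end and then tug.

>>> step_arm:
  steps: [0,-1,0,0,0,0,0,0,0,0]

```text
time_s: 21.88
tool_pos: [0.5281, 0.0119, 0.286]
tool_rot: [-180.0, -0.1, 173.6]
force: [-2.0, -0.0, -0.9]
grip_width: 0.0132
grasp_force: 40.0
```

>>> step_arm:
  steps: [0,-0.7,0,0,0,0,0,0,0,0]

```text
time_s: 22.12
tool_pos: [0.5285, 0.0119, 0.2858]
tool_rot: [-180.0, -0.1, 173.6]
force: [-3.1, -0.1, -0.5]
grip_width: 0.0136
grasp_force: 40.0
```

>>> step_arm:
  steps: [0,-0.7,0,0,0,0,0,0,0,0]

```text
time_s: 22.38
tool_pos: [0.5289, 0.0119, 0.2856]
tool_rot: [-180.0, -0.2, 173.6]
force: [-5.6, 0.3, 0.2]
grip_width: 0.0136
grasp_force: 40.0
```

>>> step_arm:
  steps: [0,-0.6,0,0,0,0,0,0,0,0]

```text
time_s: 22.62
tool_pos: [0.5291, 0.0119, 0.2854]
tool_rot: [-180.0, -0.3, 173.6]
force: [-5.5, 1.0, -0.9]
grip_width: 0.0136
grasp_force: 40.0
```

>>> step_arm:
  steps: [0,-0.5,0,0,0,0,0,0,0,0]

```text
time_s: 22.88
tool_pos: [0.5294, 0.0119, 0.2853]
tool_rot: [-180.0, -0.3, 173.6]
force: [-7.3, 0.0, -0.4]
grip_width: 0.0133
grasp_force: 40.0
```

```bash
python3 -c "
from h import *
print(rel())
w=cam('wrist');cv2.imwrite('pics/w6.png',cv2.resize(w[0][70:230,140:340],None,fx=3,fy=3,interpolation=cv2.INTER_CUBIC)[...,::-1])"
```

```text
('t', 22.875, 'up in hook x,y', np.float64(66.9), np.float64(-4.9), 'f hook x,y,z', np.float64(7.2), np.float64(0.8), np.float64(-0.5), 'z', np.float64(0.2853), 'torque', array([0.3 , 1.56, 0.04]))
```

View pics/w6.png

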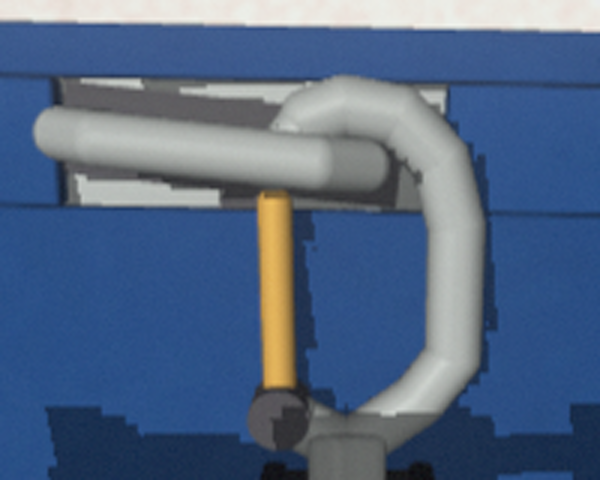

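The picture shows the left upright inside the bow with the gate straight and shut at column 275. I'll increase the tug to about 10 N.

>>> step_arm:
  steps: [0,-0.6,0,0,0,0,0,0,0,0]

```text
time_s: 23.18
tool_pos: [0.5297, 0.0119, 0.2851]
tool_rot: [-180.0, -0.4, 173.6]
force: [-8.7, 0.8, 0.4]
grip_width: 0.0137
grasp_force: 40.0
```

>>> step_arm:
  steps: [0,-0.5,0,0,0,0,0,0,0,0]

```text
time_s: 23.42
tool_pos: [0.5299, 0.0119, 0.2849]
tool_rot: [-180.0, -0.4, 173.6]
force: [-9.0, 0.7, -0.5]
grip_width: 0.0137
grasp_force: 40.0
```

>>> step_arm:
  steps: [0,-0.5,0,0,0,0,0,0,0,0,0,0,0,0,0]

```text
time_s: 23.8
tool_pos: [0.5301, 0.0118, 0.2848]
tool_rot: [-180.0, -0.5, 173.6]
force: [-10.3, 0.2, 1.1]
grip_width: 0.0133
grasp_force: 40.0
```

>>> step_arm:
  steps: [0,0,0,0,0,0,0,0,0,0,0,0,0,0,0]

```text
time_s: 24.18
tool_pos: [0.5301, 0.0119, 0.2848]
tool_rot: [-180.0, -0.5, 173.6]
force: [-10.3, 0.4, 0.8]
grip_width: 0.0139
grasp_force: 40.0
```

>>> step_arm:
  steps: [0,2,0,0,0,0,2,0,0,0,0,2,0,0,0,0,0,0,0,0]

```text
time_s: 24.68
tool_pos: [0.5272, 0.012, 0.2869]
tool_rot: [180.0, 0.2, 173.6]
force: [-0.2, -0.5, -2.0]
grip_width: 0.0137
grasp_force: 40.0
```

>>> step_arm:
  steps: [0,0,0,1,0,0,0,0,0.7,0,0,0,0,0,0]

```text
time_s: 25.05
tool_pos: [0.5266, 0.0121, 0.2845]
tool_rot: [-180.0, 0.0, 173.6]
force: [-0.5, 0.2, -1.8]
grip_width: 0.0133
grasp_force: 40.0
```

>>> step_arm:
  steps: [0,0,0,0.5,0,0,0,0,0,0]

```text
time_s: 25.3
tool_pos: [0.5266, 0.0121, 0.2843]
tool_rot: [-180.0, 0.0, 173.6]
force: [-0.1, 0.1, 0.7]
grip_width: 0.0137
grasp_force: 40.0
```

>>> step_arm:
  steps: [0,0,0,0.5,0,0,0,0,0,0]

```text
time_s: 25.55
tool_pos: [0.5265, 0.0121, 0.2842]
tool_rot: [-180.0, 0.0, 173.6]
force: [-2.8, -0.4, 5.2]
grip_width: 0.0137
grasp_force: 40.0
```

Resting on the lid. Ease off slightly, open and retreat.

>>> step_arm:
  steps: [0,0,0,-0.5,0,0.2,0,0,0,0,0.4,0,0,0,0,0.5,0,0,0,0,0.5,0,0,0,0,0.5,0,0,0,0]

```text
time_s: 26.3
tool_pos: [0.5265, 0.0121, 0.284]
tool_rot: [-180.0, -0.0, 173.6]
force: [0.1, -0.1, 0.1]
grip_width: 0.042
grasp_force: 0.0
```

>>> step_arm:
  steps: [0.5,0,0,-5,0,0.5,0,0,-15,0,0.5,0,0,-30,0,0.5,0,0,-40,0,0.5,0,0,0,0,0.5,0,0,0,0]

```text
time_s: 27.05
tool_pos: [0.5264, 0.0121, 0.3745]
tool_rot: [-180.0, 0.0, 173.6]
force: [-0.4, -0.6, -1.0]
grip_width: 0.0435
grasp_force: 0.0
```

```bash
python3 -c "
from h import *
print(st())
w=cam('wrist')[0];s=cam('scene')[0]
cv2.imwrite('pics/f.png',np.hstack([cv2.resize(w,(400,300)),cv2.resize(s,(400,300))])[...,::-1])"
```

```text
{'time_s': 27.05, 'tool_pos': [0.5264, 0.0121, 0.3745], 'tool_rot': [-179.9935, 0.0363, 173.5926], 'force': [-0.3688, -0.6081, -0.951], 'grip_width': 0.0435, 'grasp_force': 0.0, 'qpos': [7.3764, 4.9428, -12.2113, 102.6856, 1.1093, 72.4516, 78.4679]}
```

View pics/f.png

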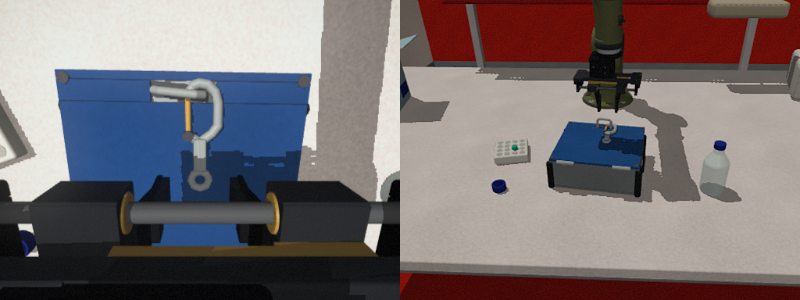

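The hook lies flat on the shut lid around the left upright (at about (205,95) in the left half) with the gate shut. The gripper is clear and the bystanders haven't moved.

```bash
python3 -c "
from cell import env
print(env.sign_off())"
```

```text
the job is handed in; nothing more can be done
None
```

I handed the job in at about 27 s: the lid is shut, the hook's gate is closed behind the left upright, the tug read about 10 N for half a second, and the hook lies released flat on the lid; sign-off gave no verdict.

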